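Sort returned spares and hold the purge pot's bayonet lid half-turned

ROBOT

A 7-joint arm with a two-finger parallel gripper is mounted at the origin on a cart in front of the work surface, level with it; the furniture and walls round the work are solid. World frame = base frame: x ahead of the robot, y to its left, z up, the work surface at z = 0. Lengths are in m, angles in rad, forces in N, time in s.
With the tool pointing down it reaches from about 0.425 to 0.875 m from the base axis. Payload 8.4 kg.
Tool frame: the origin (TCP) lies midway between the tips of the shut fingers; the grasp point (between the pads) lies 19 mm behind it; y points along the fingers, z is the direction in which the jaws open and shut, and the axes are right-handed (so a half turn about y gives the same grasp; the last joint's range is limited). The gripper opens to 87 mm and grips with 3 to 60 N. Pads are 19 mm wide; open, the fingers measure 117 mm over their backs; the gripper's body (75 mm by 190 mm) begins 51 mm behind the grasp point.
Start: joints at [1.176, 0.333, 0.04, 1.465, -0.013, 1.343, -0.059], TCP at [0.189, -0.622, 0.223] pointing down, gripper open.
Joint ranges: [-2.58, 2.58], [-0.38, 2.09], [-1.3, 1.39], [0.25, 2.4], [-1.5, 4.64], [0.08, 2.09], [-2.65, 2.65]. Speed limits (rad/s): [2.22, 2.22, 2.79, 2.79, 3.14, 3.14, 3.14].

INTERFACE

Orientations are given as a unit quaternion [w, x, y, z].
In Python, from cell import robot gives the robot as it stands.
- The arm moves only by the shell command python3 -m creep 'ROWS' [FORCE]. ROWS is JSON, a list of rows, each a list of 7 numbers: the turn, a rotation vector about the tool's x, y, z in rad, then the shift along the tool's x, y, z in cm, then the closure, from 0 (fully open) to 1 (shut). In form: [[rx, ry, rz, x, y, z, jaw], ...]. A call has 1 to 12 rows; each row is the pose to reach, as a shift and turn from the pose commanded when the call began, along the tool's axes at that moment; what a row does not reach only later rows make up. A row lasts 1/12 s, in which the tool goes at most 41.7 mm and 7.16 degrees, less where a joint would pass 70% of its speed; a pose out of reach is approached as far as the arm can. A call with a gripper value outside its range is refused whole. The fingers move at their own pace and stop on an object; FORCE is the grip in N (left out, the last holds). Time passes only in rows, so rows that repeat a pose let the fingers close. It gives the time, the measured TCP pose, the force and the opening at its end, in the units of the state.
- robot.read_state(): the state, without advancing time (a new reading comes with each control period).
- robot.read_camera(name): name is "scene" or "side" or "wrist"; returns a dict with "img" (384x512x3 uint8, blue, green, red), "mtx" (3x3 intrinsics, pixels), "dist_coeffs" ([k1, k2, p1, p2, k3] as OpenCV has them; the pictures are not rectified), "position" and "attitude" of the camera in the world. Camera axes: x right, y down, z forward; pixel columns grow to the right and rows downward; lengths in m; the calibration is good to about 2 mm. A picture is of the moment at which its call begins. There is no depth.
- robot.finish_job(): hands the job in, once; it reports no verdict.
Trained networks look in a picture, given as the dict that the camera call returned (one of the last four; its "shot" number tells which), for a name from the list of things; names that differ only in an ending like _2 or _b are one class to them, and where a whole thing is asked for, a point or a joint stands for the part that bears it (a point fixed in the world has none). Each returns a list of dicts, best first, with "p" (0 to 1); they miss things now and then, are a little off and sometimes report something else, mostly with a low value. They report only what shows in the picture. A call takes as long as a camera call.
- robot.look_for(picture, label): "extent" ([centre column, centre row, width, height] in pixels, round what is visible of it).
- robot.tip_of(picture, label): "pixel" ([row, column] in pixels: a listed point, or the origin of a listed thing).
The state is a dict: "time_s": time; "joint_positions": joint angles; "joint_velocities": joint speeds; "joint_efforts": joint torques, N m; "eef_pos": TCP position; "orientation": TCP orientation; "contact_force": force on the tool from outside, world axes, zero at the start; "moment": the same for the moment, N m; "finger_gap": finger opening in m.
Only numpy, scipy, OpenCV 4.12 (cv2) and the standard library are available. Lean on these libraries where they do the work, as an engineer would, in place of code of your own. Each camera call takes 0.05 s, during which the arm holds its last target.

TASK

Put the returned spares away: the round steel bush goes into the round purge pot and the cream nest block into the blue open-front parts bin. Then fit the bayonet lid into the pot, turn it clockwise by an eighth of a turn to the hold mark (the pair of short ribs on the rim, half way to the lock) without letting it click into the lock, and keep holding it there against its return spring: you finish with the lid still in the gripper. Leave the screwdriver, the tape roll and the tweezers alone.

Things in the scene. Friction and masses are not known exactly. Their poses are not given: they have to be found in the camera images.
- pot: Round aluminium purge pot bolted to the worktop: base disc 108 mm wide, body 94, flange 99, 66 mm high. Origin at the centre of its underside, z up. Padded inner floor at z = 10 mm, cavity 76 mm wide. Opposite each other on its x axis (+x, -x) two notches in the flange let the lid's lugs pass. A brass inlet stub sticks out to 68 mm from the centre on +y at 30 mm height.
- pot_mouth (a point): Centre of the pot's mouth at the flange top (z = 66 mm), axes as the pot's. Mouth 62 mm wide, flange 6 mm thick; the notches are 16 mm wide or more and reach 38 mm from the centre. Raised marks on the flange's edge, on two facing sides: a single rib at the notches (entry); a pair of short ribs 45 degrees clockwise from above (hold); a round stud at 90 degrees clockwise (lock).
- pot_hold (a point): The same point as the mouth, but its x axis points to one of the two hold marks (the pot's x axis turned 45 degrees clockwise seen from above), z up.
- shutter (a joint): Sprung ring in the pot, rad, 0 to 1.62, growing clockwise from above. The lid's lugs meet its dogs 3 to 6 degrees after entry and drive it: it reads the lid's turn less 0.03 to 0.1, about 0.7 at the hold mark. It turns the lid back with 0.013 N m at 0, 0.03 at the hold mark. From about 1.25 (lid at 75 degrees) a sprung pin rubs on the lugs and near 1.5 it clicks into them (locked).
- lid: Grey round bayonet lid, 90 g, the same after a half turn, upright on its nose. Origin at the centre of the nose's underside, z up. Nose widens from 44 mm at z = 0 to the 59 mm plug at z = 8 to 20 mm; disc 84 mm wide at z = 20 to 26 mm. Seated, the disc lies on the flange and this origin is 46 mm above the pot's; 2 mm of play upward. With its lugs off the notches it rests 12 mm higher.
- lid_grip (a point): Centre of the lid's grip bar, 36 mm above the lid's origin, axes as the lid's. The black bar is 50 mm long along x, 12 mm wide, 20 mm high (z = 26 to 46 mm of the lid): grip it across y. The two steel lugs lie under the bar's ends on +x and -x, at the lid's z = 8 to 12 mm, 11 mm wide, reaching 35.5 mm from the axis.
- bush: Round plain steel guide bush, 26 mm wide, 34 mm high, 80 g, standing upright. Origin at the centre of its underside, z up. Goes into the pot; a drop from the mouth onto the padded floor is fine.
- nest: Cream plastic nest block with a U-shaped step, 32 x 50 x 13 mm (x, y, z), lying flat. Origin at the centre of its underside. Goes into the bin.
- bin: Blue open parts bin, 142 x 104 x 62 mm (x, y, z), 0.5 kg, loose on the worktop. Origin at the centre of its underside; inside 134 x 90 mm, floor 3 mm up, walls 62 mm high, the front wall (-x) 31 mm.
- driver: Screwdriver lying on the worktop, 156 mm long along its y; bystander. Origin at its middle, underside.
- tape: Black tape roll lying flat, 64 mm wide, 19 mm high; bystander. Origin at the centre of its underside.
- tweezers: Steel tweezers lying flat, 124 mm long along their y; bystander. Origin at the middle, underside.

How it is judged:
On the way, in this order (a step that is already met when the one before it is completed fails the run):
1. the bush is in the pot and the nest block in the bin, both let go (x of nest in the frame of bin between -0.066 and 0.068 m and y of nest in the frame of bin between -0.045 and 0.045 m and z of nest in the frame of bin between -0.005 and 0.045 m and horizontal distance between bush and pot below 0.033 m and z of bush in the frame of pot between 0 and 0.045 m and contact force between the fingers and nest below 0.05 N and contact force between the fingers and bush below 0.05 N), for 0.2 s.
2. the lid is down in the pot, its lugs through the notches (z of lid in the frame of pot below 0.0493 m and horizontal distance between lid and pot below 0.004 m and angle between lid's own z axis and vertical below 0.1 rad), for 0.1 s.
At the end, for the whole second after the job is handed in: The nest block lies in the bin and the bush in the pot; the lid is seated in the pot (within 3 mm of fully down, 4 mm of centre, level within 6 degrees), turned to the hold mark within 10 degrees, still, not locked, and the gripper still holds it (at least 1 N on it) through the last second (all of step 1 and all of step 2 and angle between the x axis of lid and the x axis of pot_hold, either way round below 0.18 rad and value of joint shutter between 0.4 and 1 rad and contact force between the fingers and lid above 1 N and angular speed of lid below 0.15 rad/s); the arm keeps its last pose, push and grip.
It fails at once if the lid was turned into the lock (value of joint shutter above 1.3 rad).
It fails at once if the driver was disturbed (moved over 4 cm) (distance of driver from where it was at the start of the episode above 0.04 m).
It fails at once if the tape was disturbed (moved over 4 cm) (distance of tape from where it was at the start of the episode above 0.04 m).
It fails at once if the tweezers was disturbed (moved over 4 cm) (distance of tweezers from where it was at the start of the episode above 0.04 m).
It fails at once if the bin was shoved over 8 cm or tipped (distance of bin from where it was at the start of the episode above 0.08 m or angle between bin's own z axis and vertical above 0.5 rad).
It also fails if it takes over 72 s, if anything falls off the work surface, if the arm or the gripper's body presses on something with over 40 N, if the wrist force passes 120 N, or if a joint passes its speed limit or range.

## Working session

There is one attempt and no reset: what is moved stays moved. The work goes in short steps, Python scripts to look and compute and a shell command to move; the robot and the scene stay as the last step left them, time stands still between calls to the robot, and variables do not carry over. Pictures are saved under pics/ and viewed, and the job is handed in when it is done.

```bash
ls; mkdir -p pics; cat > h.py <<'E'
import numpy as np, cv2
from cell import robot
from scipy.spatial.transform import Rotation as R
def rot(q): return R.from_quat([q[1],q[2],q[3],q[0]]).as_matrix()
def ray(c,px):
    p=cv2.undistortPoints(np.array([[px]],float),np.array(c["mtx"]),np.array(c["dist_coeffs"]))[0,0]
    d=rot(c["attitude"])@np.array([p[0],p[1],1.]); return np.array(c["position"]),d
def onz(c,px,z):
    o,d=ray(c,px); return o+d*(z-o[2])/d[2]
def proj(c,P):
    A=rot(c["attitude"]); P=np.atleast_2d(P).astype(float)
    r=cv2.projectPoints(P, cv2.Rodrigues(A.T)[0], -A.T@np.array(c["position"]), np.array(c["mtx"]),np.array(c["dist_coeffs"]))[0]
    return r[:,0]
def tri(cs,pxs):
    M=np.zeros((3,3));b=np.zeros(3)
    for c,p in zip(cs,pxs):
        o,d=ray(c,p);d/=np.linalg.norm(d);Q=np.eye(3)-np.outer(d,d);M+=Q;b+=Q@o
    return np.linalg.solve(M,b)
def tool(P,yaw=None):
    s=robot.read_state(); T=rot(s["orientation"]); return (T.T@(np.array(P)-np.array(s["eef_pos"])))*100
E
python3 - <<'E'
from h import *
s=robot.read_state(); print(s)
print(rot(s["orientation"]).round(3))
for n in ["scene","side","wrist"]:
    c=robot.read_camera(n); cv2.imwrite(f"pics/a_{n}.png",c["img"]); print(n,c["position"],c["attitude"],c["mtx"],c.get("shot"))
    if n=="wrist":continue
    for l in ["pot","pot_mouth","lid","lid_grip","bush","nest","bin","driver","tape","tweezers"]:
        t=robot.tip_of(c,l)[:2]; e=robot.look_for(c,l)[:1]
        print(l,[(np.round(x["pixel"],1).tolist(),round(x["p"],2)) for x in t],[(np.round(x["extent"]).tolist(),round(x["p"],2)) for x in e])
        zz={"pot_mouth":.066,"lid_grip":.036}.get(l,0)
        if t: print("   ",onz(c,t[0]["pixel"][::-1],zz).round(4))
E
```

```text
pics
{'time_s': 0.0, 'joint_positions': array([ 1.1757986 ,  0.33389305,  0.03983685,  1.46625821, -0.01338086,
        1.34331393, -0.05852863]), 'joint_velocities': array([ 8.20499833e-04,  3.18775044e-04,  9.18428153e-05, -5.47880061e-04,
        3.29139505e-04,  8.06272018e-04,  1.19783659e-03]), 'joint_efforts': array([-7.73010106e-04, -6.56353140e+01,  1.33500628e+00, -4.03796375e+01,
       -5.95706329e-02,  4.49170615e-02,  1.64328385e-04]), 'eef_pos': array([ 0.18932727, -0.62132538,  0.22167671]), 'orientation': array([ 0.10407339, -0.10432092,  0.69994189, -0.69883276]), 'contact_force': array([0.0220361 , 0.27033403, 0.4934441 ]), 'moment': array([-0.0002121 ,  0.04805367, -0.05760689]), 'finger_gap': 0.08654424629006029}
[[-0.957 -0.001  0.291]
 [-0.291  0.001 -0.957]
 [ 0.    -1.    -0.002]]
scene [-0.36222243 -0.7904716   1.33141957] [-0.33140727  0.85601225 -0.36672677  0.15140586] [[481.24298471   0.         258.18919009]
 [  0.         481.24298471 192.58492502]
 [  0.           0.           1.        ]] 1
pot [] []
pot_mouth [] []
lid [] []
lid_grip [] []
bush [] [
[... 1207 characters left out ...]
249.0, 220.0, 11.0, 13.0], 0.53)]
    [ 0.4564 -0.0382  0.    ]
nest [([155.6, 256.6], 0.62)] [([247.0, 251.0, 8.0, 17.0], 0.68)]
    [0.4703 0.3441 0.    ]
bin [] [([256.0, 295.0, 58.0, 47.0], 0.76)]
driver [([250.2, 290.1], 0.68)] [([290.0, 245.0, 7.0, 25.0], 0.6)]
    [ 0.5885 -0.1547  0.    ]
tape [([156.0, 299.1], 0.7), ([200.4, 249.2], 0.56)] [([304.0, 152.0, 18.0, 11.0], 0.43)]
    [0.6337 0.3498 0.    ]
tweezers [([169.3, 227.1], 0.4)] []
    [0.3645 0.2495 0.    ]
wrist [ 0.26812497 -0.59714292  0.38478099] [ 0.12231517  0.79439148 -0.58808231 -0.09022405] [[276.54014783   0.         253.46324403]
 [  0.         276.54014783 195.44074373]
 [  0.           0.           1.        ]] 3
```

```bash
python3 - <<'E'
import cv2
a=cv2.imread("pics/a_scene.png"); b=cv2.imread("pics/a_side.png")
cv2.imwrite("pics/a_scene_z.png",cv2.resize(a[110:310,110:370],(780,600),interpolation=cv2.INTER_CUBIC))
cv2.imwrite("pics/a_side_z.png",cv2.resize(b[140:330,200:340],(442,600),interpolation=cv2.INTER_CUBIC))
E
```

```text
(no output)
```

View pics/a_scene_z.png

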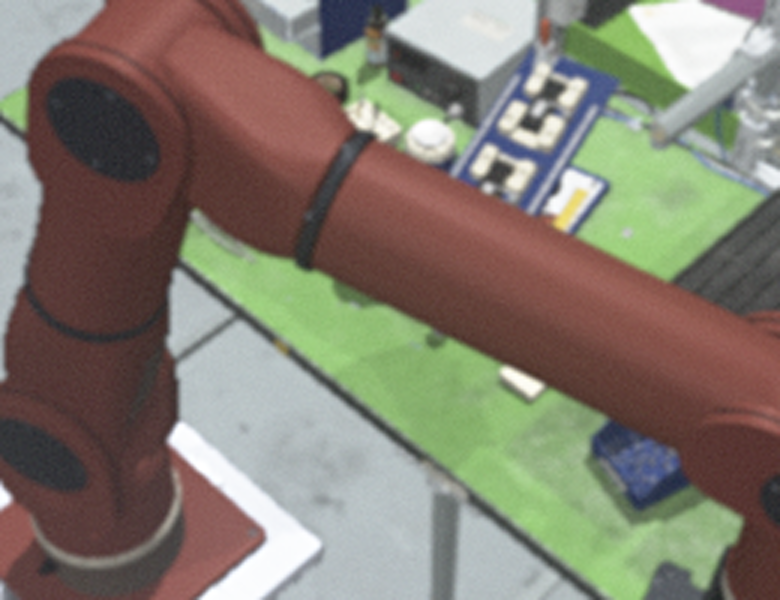

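View pics/a_side_z.png

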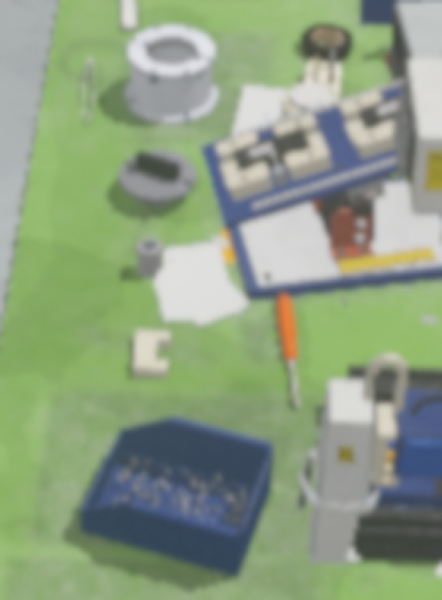

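View pics/a_side.png

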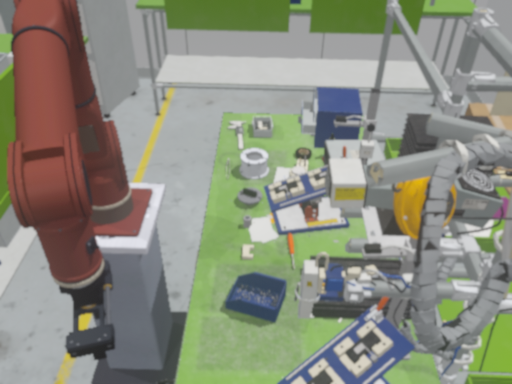

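View pics/a_wrist.png

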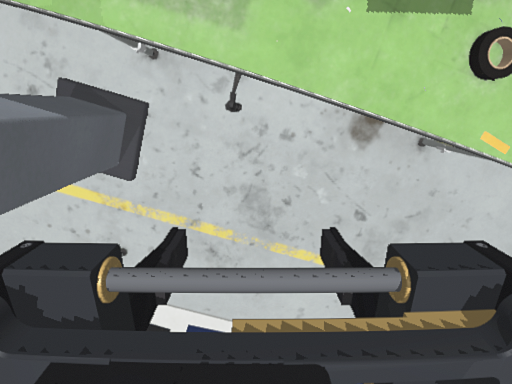

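```bash
python3 - <<'E'
from h import *
c=robot.read_camera("side")
for n,p,z in [("pot",(255,158),.066),("potbase",(255,172),0.0),("lid",(249,192),.04),("bush",(247.5,217),.034),("nest",(247.5,252),.01),("bin",(257,297),.03),("driver",(291,250),.01),("tweez",(228,168),0),("tape",(303,153),.019)]: print(n,onz(c,p,z).round(3))
w=robot.read_camera("wrist"); print(onz(w,(497,50),.019))
print(robot.tip_of(w,"tape"))
s=robot.read_state(); T=rot(s["orientation"]); print((T.T@(np.array(w["position"])-s["eef_pos"])).round(4)); print((T.T@rot(w["attitude"])).round(3))
print(tool([.465,-.13,.26]),tool([.465,-.03,.26]))
E
```

```text
pot [0.468 0.233 0.066]
potbase [0.468 0.238 0.   ]
lid [0.454 0.07  0.04 ]
bush [ 0.454 -0.048  0.034]
nest [ 0.461 -0.178  0.01 ]
bin [ 0.495 -0.36   0.03 ]
driver [ 0.59  -0.164  0.01 ]
tweez [0.367 0.258 0.   ]
tape [0.647 0.343 0.019]
[ 0.42975604 -0.86701381  0.019     ]
[]
[-0.0824 -0.1622 -0.0006]
[[-0.001  0.954  0.3  ]
 [-0.001 -0.3    0.954]
 [ 1.     0.     0.001]]
[-40.69294671  -3.74373679 -39.00857987] [-43.60768015  -3.74370426 -48.57436938]
```

```bash
python3 -m creep '[[0,0,0,-3,-0.4,-2.8,0],[0,0,0,-6,-0.8,-5.6,0],[0,0,0,-9,-1.2,-8.4,0],[0,0,0,-12,-1.6,-11.2,0],[0,0,0,-15,-2,-14,0],[0,0,0,-18,-2.4,-16.8,0],[0,0,0,-21,-2.8,-19.6,0],[0,0,0,-24,-3.2,-22.4,0],[0,0,0,-27,-3.6,-25.2,0],[0,0,0,-30,-4,-28,0],[0,0,0,-33,-4.4,-30.8,0],[0,0,0,-36,-4.8,-33.6,0]]' 20
python3 - <<'E'
from h import *
print(tool([.45,-.13,.27]),robot.read_state()["eef_pos"])
E
```

```text
time_s: 3.3
eef_pos: [0.4365, -0.1935, 0.2712]
orientation: [-0.104, 0.104, -0.699, 0.7]
contact_force: [1.3, -0.6, -0.1]
finger_gap: 0.0873
[-3.14509145  0.11252317 -5.68348618] [ 0.43646714 -0.19353069  0.27115805]
```

```bash
python3 - <<'E'
from h import *
c=robot.read_camera("wrist"); cv2.imwrite("pics/b_wrist.png",c["img"])
c2=robot.read_camera("side"); cv2.imwrite("pics/b_side.png",c2["img"])
import pickle; pickle.dump((c,c2),open("b.pkl","wb"))
for l in ["nest","bush"]:
    print(l,[(x["pixel"],x["p"],onz(c,x["pixel"][::-1],0).round(4)) for x in robot.tip_of(c,l)[:2]])
E
```

```text
nest [([148.1, 241.6], 0.59, array([ 0.4535, -0.1688,  0.    ]))]
bush [([126.9, 164.0], 0.89, array([ 0.4503, -0.0456,  0.    ]))]
```

View pics/b_wrist.png

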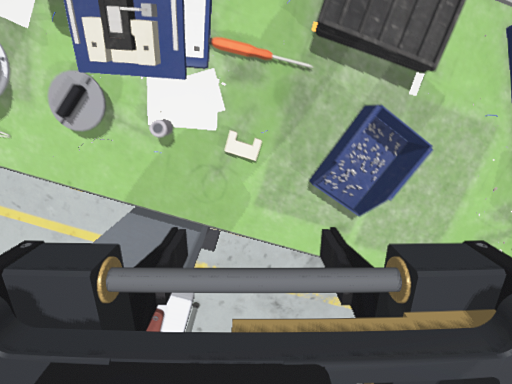

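```bash
python3 - <<'E'
import cv2,numpy as np
a=cv2.imread("pics/b_wrist.png")
n=cv2.resize(a[115:175,205:285],(400,300),interpolation=cv2.INTER_CUBIC)
l=cv2.resize(a[60:145,40:180],(494,300),interpolation=cv2.INTER_CUBIC)[:,:400]
b=cv2.resize(a[90:225,300:440],(311,300),interpolation=cv2.INTER_CUBIC)
o=np.zeros((600,800,3),np.uint8);o[:300,:400]=n;o[:300,400:]=l;o[300:,:311]=b
cv2.imwrite("pics/b_z.png",o)
E
```

```text
(no output)
```

View pics/b_z.png

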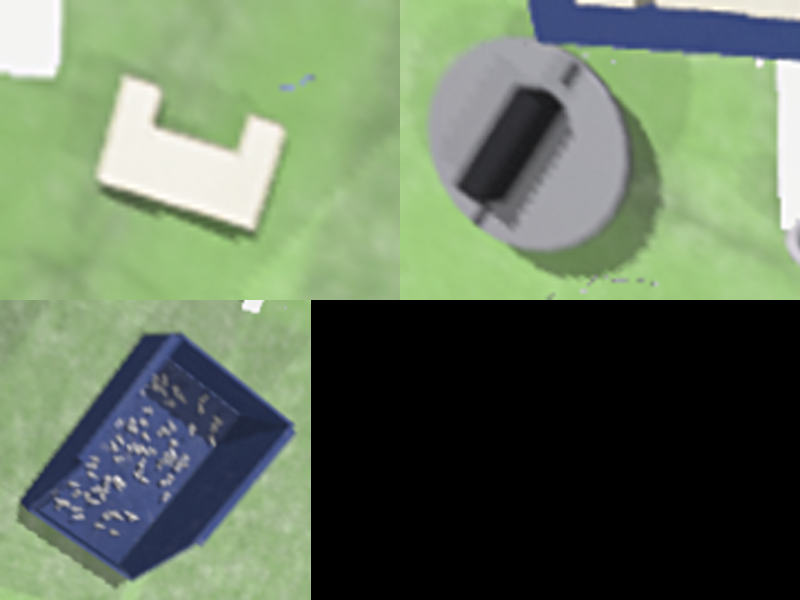

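```bash
cat >> h.py <<'E'
def yawrow(d):
    """rotation about tool y so that tool z aligns with world dir d (either sign)"""
    s=robot.read_state(); T=rot(s["orientation"]); v=T.T@np.array([d[0],d[1],0.])
    a=np.arctan2(v[0],v[2]); 
    return [(a+k*np.pi) for k in(-1,0,1)]
E
python3 - <<'E'
from h import *; import pickle
c,c2=pickle.load(open("b.pkl","rb"))
q=[(205+x/5,115+y/5) for x,y in [(122,77),(98,180),(256,230),(285,128)]]
P=np.array([onz(c,p,.013) for p in q]); print(P.round(4)); m=P.mean(0); d=P[2]-P[1]+P[3]-P[0]; print(m,np.linalg.norm(P[2]-P[1]),np.linalg.norm(P[0]-P[1]),d/np.linalg.norm(d))
print("rot about y",yawrow(d), "shift to z=.06",tool([m[0],m[1],.06]))
# bin corners, zoom 311/140
k=140/311
for n,x,y,z in [("backtop1",180,337,.062),("backtop2",292,430,.062),("fl",22,500,.031),("fr",130,578,.031)]:
    print(n,onz(c,(300+x*k,90+(y-300)*k),z).round(4))
for n,x,y,z in [("lid bar ends",525,92,.046),("",472,190,.046),("disc c",530,143,.026)]:
    print(n,onz(c,(40+(x-400)*140/494,60+y*140/494),z).round(4))
print(robot.read_state()["joint_positions"].round(2))
E
```

```text
[[ 0.4754 -0.1441  0.013 ]
 [ 0.4437 -0.1454  0.013 ]
 [ 0.443  -0.1958  0.013 ]
 [ 0.4751 -0.195   0.013 ]]
[ 0.45928126 -0.17006934  0.013     ] 0.05046321950771668 0.03170931199287561 [-0.0090362  -0.99995917  0.        ]
rot about y [np.float64(-2.833948870510627), np.float64(0.30764378307916623), np.float64(3.449236436668959)] shift to z=.06 [-2.90506402 21.08148309 -1.67649596]
backtop1 [ 0.5673 -0.3266  0.062 ]
backtop2 [ 0.5387 -0.4166  0.062 ]
fl [ 0.4421 -0.2803  0.031 ]
fr [ 0.4113 -0.3739  0.031 ]
lid bar ends [0.4761 0.0683 0.046 ]
 [0.4339 0.0845 0.046 ]
disc c [0.455 0.076 0.026]
[ 0.7  -0.02 -0.36  1.78 -0.01  1.39 -0.93]
```

View pics/b_side.png

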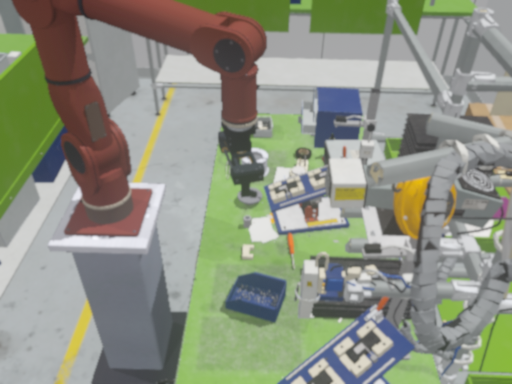

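```bash
python3 -m creep '[[0,0.1,0,-0.9,3,-0.6,0],[0,0.2,0,-1.9,6,-1.1,0],[0,0.31,0,-2.9,9,-1.7,0],[0,0.31,0,-2.9,12,-1.7,0],[0,0.31,0,-2.9,15,-1.7,0],[0,0.31,0,-2.9,18,-1.7,0],[0,0.31,0,-2.9,21,-1.7,0],[0,0.31,0,-2.9,23,-1.7,0],[0,0.31,0,-2.9,23.5,-1.7,0],[0,0.31,0,-2.9,23.5,-1.7,0]]'
python3 - <<'E'
from h import *
print(tool([.4593,-.170,.003]))
c=robot.read_camera("wrist"); cv2.imwrite("pics/c_wrist.png",c["img"])
E
```

```text
time_s: 4.33
eef_pos: [0.4571, -0.1715, 0.0343]
orientation: [-0.007, 0.005, 0.707, -0.707]
contact_force: [0.1, -0.1, 0.0]
finger_gap: 0.0868
[-0.22858493  3.12510752 -0.14743384]
```

View pics/c_wrist.png

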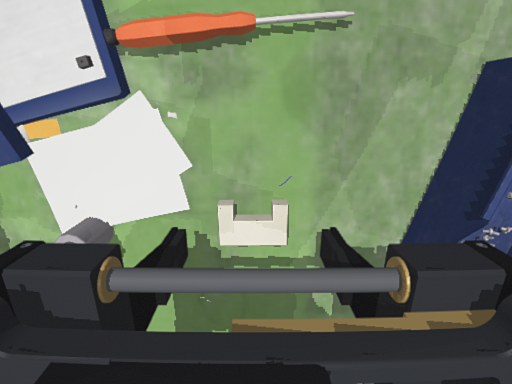

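```bash
python3 -m creep '[[0,0,0,-0.2,2,-0.1,0],[0,0,0,-0.2,3.1,-0.1,0],[0,0,0,-0.2,3.1,-0.1,0.5],[0,0,0,-0.2,3.1,-0.1,0.7],[0,0,0,-0.2,3.1,-0.1,0.7],[0,0,0,-0.2,3.1,-0.1,0.7],[0,0,0,-0.2,3.1,-0.1,0.7],[0,0,0,-0.2,3.1,-0.1,0.7]]' 20
```

```text
time_s: 5.05
eef_pos: [0.461, -0.1699, 0.0051]
orientation: [0.005, -0.005, -0.707, 0.707]
contact_force: [-0.3, -0.1, 0.2]
finger_gap: 0.0551
```

```bash
python3 -m creep '[[0,0,0,0,0,0,0.7],[0,0,0,0,0,0,0.7],[0,0,0,0,0,0,0.7],[0,0,0,0,-2,0,0.7],[0,0,0,0,-5,0,0.7],[0,0,0,0,-8,0,0.7],[0,0,0,0,-11,0,0.7],[0,0,0,0,-12,0,0.7]]' 20
python3 - <<'E'
from h import *
s=robot.read_state();print(s["finger_gap"],s["contact_force"],s["joint_positions"].round(2))
T=rot(s["orientation"]);print(T.round(3))
print(tool([.49,-.349,.12]),yawrow([.943,-.333]),yawrow([.333,.943]))
E
```

```text
time_s: 5.72
eef_pos: [0.4625, -0.1701, 0.1286]
orientation: [0.003, -0.007, -0.706, 0.708]
contact_force: [0.9, -0.1, -0.1]
finger_gap: 0.0499
0.049895013050020365 [ 0.94693233 -0.06838092 -0.08133273] [ 0.65  0.11 -0.41  1.94  0.05  1.09 -1.37]
[[-1.     0.005 -0.014]
 [ 0.014 -0.002 -1.   ]
 [-0.005 -1.     0.002]]
[-2.99229329  0.91051103 17.84788162] [np.float64(-4.386970806343718), np.float64(-1.2453781527539245), np.float64(1.8962145008358686)] [np.float64(-5.9577661984486046), np.float64(-2.816173544858811), np.float64(0.3254191087309821)]
```

```bash
python3 - <<'E'
from h import *; import pickle
c,c2=pickle.load(open("b.pkl","rb"))
for p in [(298,316),(318,316),(301,262),(300,285)]: print(p,onz(c2,p,0).round(3),onz(c2,p,.1).round(3))
for p in [(312,40),(430,70),(415,90)]: print(p,onz(c,p,0).round(3),onz(c,p,.08).round(3))
E
python3 -m creep '[[0,-0.12,0,-0.3,0,2,0.7],[0,-0.24,0,-0.6,0,4,0.7],[0,-0.36,0,-0.9,0,6,0.7],[0,-0.48,0,-1.2,0,8,0.7],[0,-0.6,0,-1.5,0,10,0.7],[0,-0.72,0,-1.8,0,12,0.7],[0,-0.84,0,-2.1,0,14,0.7],[0,-0.96,0,-2.4,0,16,0.7],[0,-1.08,0,-2.7,0,17.8,0.7],[0,-1.2,0,-3,0,17.8,0.7],[0,-1.245,0,-3,0,17.8,0.7],[0,-1.245,0,-3,0,17.8,0.7]]'
python3 - <<'E'
from h import *
c=robot.read_camera("side"); cv2.imwrite("pics/d_side.png",cv2.resize(c["img"][130:340,180:380],(571,600)))
c=robot.read_camera("wrist"); cv2.imwrite("pics/d_wrist.png",c["img"])
print(tool([.49,-.349,.05]))
E
```

```text
(298, 316) [ 0.604 -0.394  0.   ] [ 0.595 -0.469  0.1  ]
(318, 316) [ 0.657 -0.392  0.   ] [ 0.643 -0.467  0.1  ]
(301, 262) [ 0.62  -0.202  0.   ] [ 0.609 -0.295  0.1  ]
(300, 285) [ 0.613 -0.289  0.   ] [ 0.603 -0.374  0.1  ]
(312, 40) [ 0.63  -0.221  0.   ] [ 0.609 -0.211  0.08 ]
(430, 70) [ 0.647 -0.402  0.   ] [ 0.623 -0.359  0.08 ]
(415, 90) [ 0.614 -0.393  0.   ] [ 0.596 -0.351  0.08 ]
time_s: 6.72
eef_pos: [0.4879, -0.3482, 0.1235]
orientation: [0.409, -0.409, 0.578, -0.577]
contact_force: [-0.7, 0.4, 0.8]
finger_gap: 0.0495
[0.0421773  7.39082666 0.24358013]
```

View pics/d_side.png

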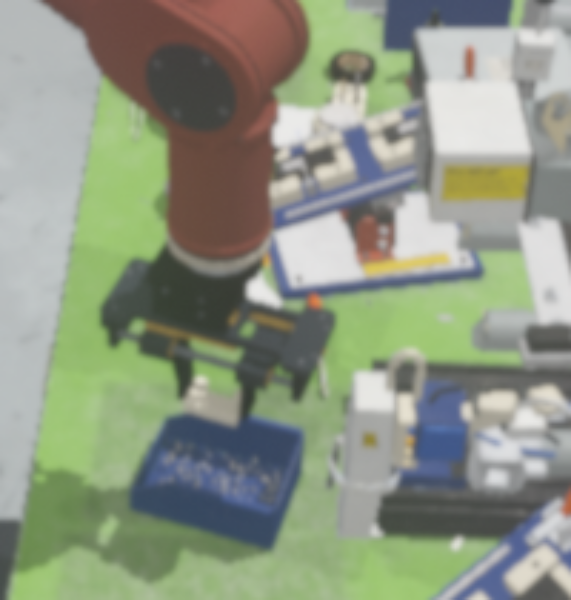

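View pics/d_wrist.png

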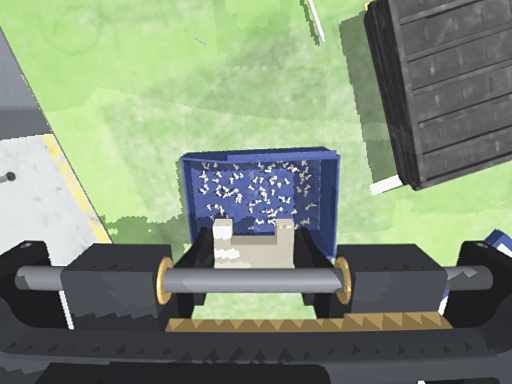

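```bash
python3 -m creep '[[0,0,0,0,3,-0.6,0.7],[0,0,0,0,6,-0.8,0.7],[0,0,0,0,8.2,-0.8,0.7],[0,0,0,0,8.2,-0.8,0.7],[0,0,0,0,8.2,-0.8,0.7],[0,0,0,0,8.2,-0.8,0.28],[0,0,0,0,8.2,-0.8,0.28],[0,0,0,0,8.2,-0.8,0.28],[0,0,0,0,6,-0.8,0.28],[0,0,0,0,3,-0.8,0.28],[0,0,0,0,-1,-0.8,0.2],[0,0,0,0,-5,-0.8,0]]'
python3 - <<'E'
from h import *
c=robot.read_camera("wrist"); cv2.imwrite("pics/e_wrist.png",c["img"])
print(robot.read_state()["finger_gap"])
m=[.450,-.046,.2]
print(tool(m), yawrow([0,1]))
E
```

```text
time_s: 7.82
eef_pos: [0.4804, -0.3451, 0.1767]
orientation: [0.408, -0.408, 0.577, -0.577]
contact_force: [1.3, -0.0, 0.3]
finger_gap: 0.0693
0.07295895371565843
[-27.24746549  -1.63714061 -13.22671928] [np.float64(-5.052288916523395), np.float64(-1.9106962629336017), np.float64(1.2308963906561914)]
```

View pics/e_wrist.png

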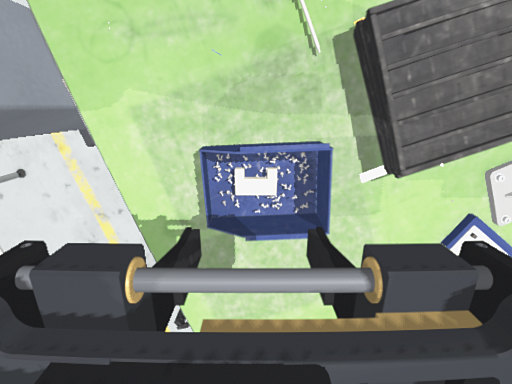

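```bash
python3 -m creep '[[0,0.11,0,-2.7,-0.2,-1.3,0],[0,0.22,0,-5.4,-0.4,-2.6,0],[0,0.33,0,-8.1,-0.6,-3.9,0],[0,0.44,0,-10.8,-0.8,-5.2,0],[0,0.55,0,-13.5,-1,-6.5,0],[0,0.66,0,-16.2,-1.2,-7.8,0],[0,0.77,0,-18.9,-1.4,-9.1,0],[0,0.88,0,-21.6,-1.6,-10.4,0],[0,0.99,0,-24.3,-1.6,-11.7,0],[0,1.1,0,-27,-1.6,-13.2,0],[0,1.21,0,-27.2,-1.6,-13.2,0.3],[0,1.23,0,-27.2,-1.6,-13.2,0.3]]'
python3 - <<'E'
from h import *; import pickle
c=robot.read_camera("wrist"); cv2.imwrite("pics/f_wrist.png",c["img"])
pickle.dump(c,open("f.pkl","wb"))
for l,z in [("bush",0),("pot",0),("pot_mouth",.066),("lid_grip",.036),("lid",0)]:
    print(l,[(x["pixel"],x["p"],onz(c,x["pixel"][::-1],z).round(4)) for x in robot.tip_of(c,l)[:2]])
E
```

```text
time_s: 8.87
eef_pos: [0.4473, -0.0432, 0.1917]
orientation: [-0.0, -0.001, -0.707, 0.708]
contact_force: [-0.3, -1.4, 0.4]
finger_gap: 0.08
bush [([171.1, 255.3], 0.82, array([ 0.4519, -0.0456,  0.    ]))]
pot [([164.2, 31.4], 0.69, array([0.4627, 0.254 , 0.    ]))]
pot_mouth []
lid_grip [([177.8, 148.9], 0.76, array([0.4519, 0.0812, 0.036 ]))]
lid [([153.0, 486.8], 0.71, array([ 0.4775, -0.354 ,  0.    ])), ([173.3, 160.9], 0.55, array([0.4492, 0.0785, 0.    ]))]
```

View pics/f_wrist.png

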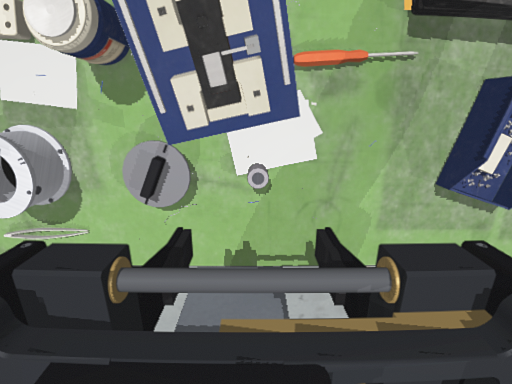

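```bash
python3 - <<'E'
from h import *; import pickle
c=pickle.load(open("f.pkl","rb")); print(onz(c,(258,177),.034),tool([.4519,-.0455,.01]))
E
```

```text
[ 0.45216839 -0.04856456  0.034     ] [-0.49232315 18.05817188 -0.04338058]
```

```bash
python3 -m creep '[[0,0,0,-0.5,3,0.2,0.3],[0,0,0,-0.5,6,0.2,0.3],[0,0,0,-0.5,9,0.2,0.3],[0,0,0,-0.5,12,0.2,0.3],[0,0,0,-0.5,15,0.2,0.3],[0,0,0,-0.5,17,0.2,0.3],[0,0,0,-0.5,18.2,0.2,0.3],[0,0,0,-0.5,18.2,0.2,0.3],[0,0,0,-0.5,18.2,0.2,1],[0,0,0,-0.5,18.2,0.2,1],[0,0,0,-0.5,18.2,0.2,1],[0,0,0,-0.5,18.2,0.2,1]]' 20
python3 -m creep '[[0,0,0,0,0,0,1],[0,0,0,0,0,0,1],[0,0,0,0,0,0,1],[0,0,0,0,0,0,1],[0,0,0,0,-3,0,1],[0,0,0,0,-6,0,1],[0,0,0,0,-9,0,1],[0,0,0,0,-12,0,1],[0,0,0,0,-15,0,1],[0,0,0,0,-16,0,1],[0,0,0,0,-16,0,1]]' 20
python3 - <<'E'
from h import *; import pickle
c=robot.read_camera("wrist"); cv2.imwrite("pics/g_wrist.png",c["img"])
print(tool([.463,.13,.2]))
E
```

```text
time_s: 10.17
eef_pos: [0.4527, -0.0473, 0.0096]
orientation: [-0.001, -0.0, -0.707, 0.707]
contact_force: [0.4, 0.4, 0.5]
finger_gap: 0.0421
time_s: 11.08
eef_pos: [0.4535, -0.0472, 0.171]
orientation: [-0.002, -0.001, -0.707, 0.708]
contact_force: [0.3, 0.3, -1.1]
finger_gap: 0.0247
[ -1.08176684  -3.11661561 -17.71557939]
```

View pics/g_wrist.png

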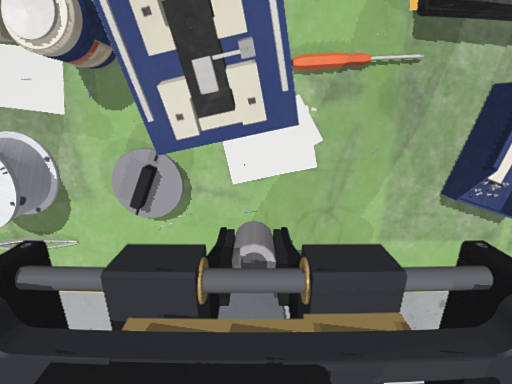

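```bash
python3 -m creep '[[0,0,0,-0.2,-0.5,-3.5,1],[0,0,0,-0.4,-1,-7,1],[0,0,0,-0.6,-1.5,-10.5,1],[0,0,0,-0.8,-2,-14,1],[0,0,0,-1,-2.5,-17.5,1],[0,0,0,-1,-3,-20,1],[0,0,0,-1,-3,-20,1]]'
python3 - <<'E'
from h import *; import pickle
c=robot.read_camera("wrist"); cv2.imwrite("pics/i_wrist.png",c["img"])
cv2.imwrite("pics/i_z.png",cv2.resize(c["img"][100:240,80:280],(800,560),interpolation=cv2.INTER_CUBIC))
pickle.dump(c,open("i.pkl","wb"))
for l,z in [("pot",0),("pot_mouth",.066)]:
    print(l,[(x["pixel"],x["p"],onz(c,x["pixel"][::-1],z).round(4)) for x in robot.tip_of(c,l)[:2]])
E
```

```text
time_s: 11.72
eef_pos: [0.4603, 0.1589, 0.1977]
orientation: [0.002, -0.003, 0.708, -0.706]
contact_force: [0.4, 0.9, -1.2]
finger_gap: 0.0248
pot [([172.8, 184.0], 0.68, array([0.4598, 0.2524, 0.    ]))]
pot_mouth [([183.0, 171.7], 0.76, array([0.4634, 0.2498, 0.066 ]))]
```

View pics/i_wrist.png

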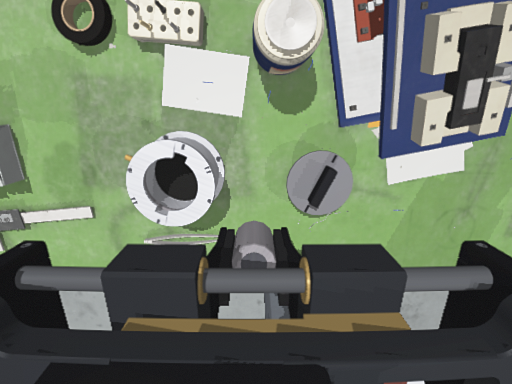

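View pics/i_z.png

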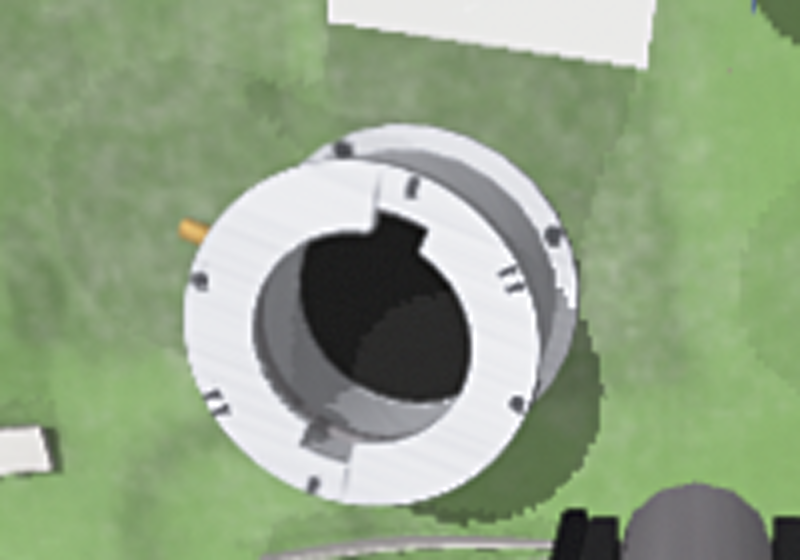

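```bash
python3 - <<'E'
from h import *; import pickle
c=pickle.load(open("i.pkl","rb"))
def w(x,y,z=.066): return onz(c,(80+x/4-.375,100+y/4-.375),z)
M={k:w(*v) for k,v in dict(e1=(413,187),e2=(312,484),h1=(512,280),h2=(216,403),s1=(198,281),s2=(517,403)).items()}
for k,v in M.items(): print(k,v.round(4))
for a,b in [("e1","e2"),("h1","h2"),("s1","s2")]:
    d=M[a]-M[b]; print(a,((M[a]+M[b])/2).round(4),np.degrees(np.arctan2(d[1],d[0])).round(1),np.linalg.norm(d).round(4))
# flange edge: auto contour fit
pts=np.array([w(x,y)[:2] for x,y in [(185,320),(200,395),(250,455),(320,495),(390,504),(460,482),(515,430),(540,350),(525,280),(230,215),(290,175),(350,161)]])
A=np.c_[2*pts,np.ones(len(pts))];s=np.linalg.lstsq(A,(pts**2).sum(1),rcond=None)[0];print("circ",s[:2],np.sqrt(s[2]+s[:2]@s[:2]))
m=lambda x,y: onz(c,(x,y),.046)
print("tape",onz(c,(80,14),.019)[:2],"tweez",onz(c,(180,239),0))
print(robot.read_state()["joint_positions"].round(2))
E
```

```text
e1 [0.5037 0.2348 0.066 ]
e2 [0.4183 0.2699 0.066 ]
h1 [0.4788 0.2094 0.066 ]
h2 [0.4427 0.2951 0.066 ]
s1 [0.4779 0.2958 0.066 ]
s2 [0.4436 0.2094 0.066 ]
e1 [0.461  0.2523 0.066 ] -22.4 0.0924
h1 [0.4607 0.2522 0.066 ] -67.2 0.093
s1 [0.4608 0.2526 0.066 ] 68.3 0.093
circ [0.46099746 0.251917  ] 0.04902266885227612
tape [0.64492064 0.35424284] tweez [0.36199808 0.264932   0.        ]
[ 0.4   0.07 -0.83  1.85  0.06  1.24 -2.02]
```

```bash
python3 - <<'E'
from h import *
print(tool([.461,.2522,.11]))
E
python3 -m creep '[[0,0,0,0,0,-3.5,1],[0,0,0,0,0,-7,1],[0,0,0,0,2,-9.3,1],[0,0,0,0,5,-9.3,1],[0,0,0,0,8,-9.3,1],[0,0,0,0,9,-9.3,1],[0,0,0,0,9,-9.3,1]]'
python3 - <<'E'
from h import *
print(tool([.461,.2522,.073]))
E
```

```text
[-0.04145203  8.67309604 -9.99704257]
time_s: 12.45
eef_pos: [0.46, 0.2434, 0.1053]
orientation: [0.002, 0.002, -0.706, 0.708]
contact_force: [-0.2, -0.8, -1.0]
finger_gap: 0.0244
[-0.11887018  3.23153683 -0.88420727]
```

```bash
python3 -m creep '[[0,0,0,-0.1,1.5,-0.9,1],[0,0,0,-0.1,3.2,-0.9,1],[0,0,0,-0.1,3.2,-0.9,1],[0,0,0,-0.1,3.2,-0.9,1],[0,0,0,-0.1,3.2,-0.9,1]]'
```

```text
time_s: 12.87
eef_pos: [0.4636, 0.2548, 0.0781]
orientation: [0.0, 0.001, 0.707, -0.707]
contact_force: [0.7, -0.0, -0.8]
finger_gap: 0.0245
```

```bash
python3 - <<'E'
from h import *
for i in range(3):
    c=robot.read_camera("wrist"); s=robot.read_state(); print(s["eef_pos"])
cv2.imwrite("pics/j.png",c["img"])
E
```

```text
[0.46365088 0.25485031 0.07814395]
[0.46356748 0.25497334 0.07803815]
[0.46347093 0.25494679 0.07781983]
```

View pics/j.png

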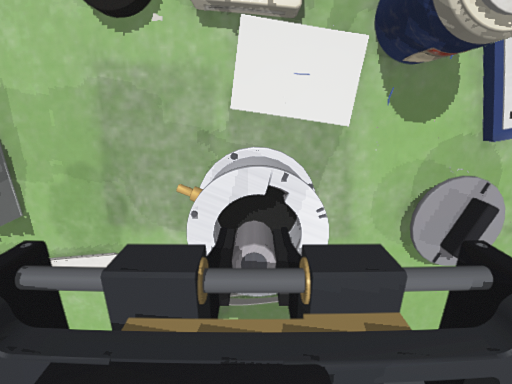

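```bash
python3 -m creep '[[0,0,0,0.25,0.5,0.25,1],[0,0,0,0.25,0.5,0.25,1],[0,0,0,0.25,0.5,0.25,1],[0,0,0,0.25,0.5,0.25,0.3],[0,0,0,0.25,0.5,0.25,0.3],[0,0,0,0.25,0.5,0.25,0.3],[0,0,0,0.25,0.5,0.25,0.3],[0,0,0,0.25,-3,0.25,0.3],[0,0,0,0.25,-6,0.25,0.3],[0,0,0,0.25,-9,0.25,0.3],[0,0,0,0.25,-12,0.25,0.3],[0,0,0,0.25,-12,0.25,0.3]]'
python3 - <<'E'
from h import *
c=robot.read_camera("wrist"); s=robot.read_state(); print(s["eef_pos"])
cv2.imwrite("pics/k.png",c["img"])
c=robot.read_camera("side"); cv2.imwrite("pics/k_side.png",cv2.resize(c["img"][130:230,200:320],(720,600),interpolation=cv2.INTER_CUBIC))
print(yawrow([np.cos(np.radians(69)),np.sin(np.radians(69))]),tool([.453,.080,.2]))
E
```

```text
time_s: 14.02
eef_pos: [0.4623, 0.2545, 0.2023]
orientation: [0.003, 0.002, 0.708, -0.706]
contact_force: [0.6, 1.8, 0.3]
finger_gap: 0.0603
[0.46166485 0.25363122 0.19963137]
[np.float64(-5.9161056858293914), np.float64(-2.7745130322395983), np.float64(0.3670796213501948)] [ 0.79242519 -0.24481775 17.28338256]
```

View pics/k.png

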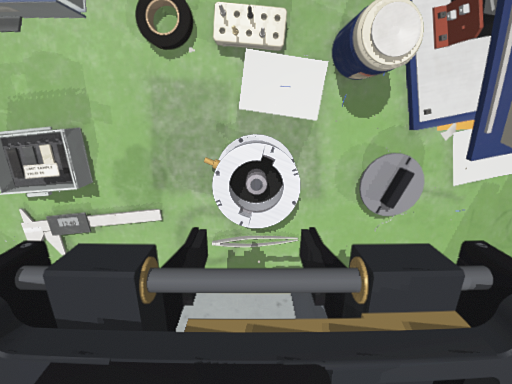

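```bash
python3 - <<'E'
import cv2
a=cv2.imread("pics/k.png"); cv2.imwrite("pics/k_z.png",cv2.resize(a[145:225,350:440],(675,600),interpolation=cv2.INTER_CUBIC))
E
```

```text
(no output)
```

View pics/k_z.png

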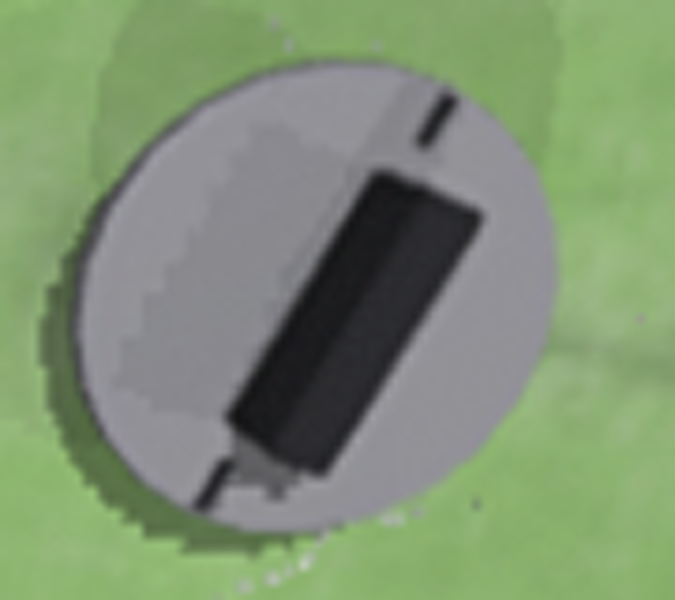

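```bash
python3 -m creep '[[0,-0.12,0,0,0,1.5,0.3],[0,-0.24,0,0,0,3,0.3],[0,-0.36,0,0.1,0,4.5,0.2],[0,-0.48,0,0.2,0,6,0.1],[0,-0.6,0,0.2,0,7.5,0],[0,-0.72,0,0.3,0,9,0],[0,-0.84,0,0.4,0,10.5,0],[0,-0.96,0,0.5,0,12,0],[0,-1.08,0,0.6,0,13.5,0],[0,-1.2,0,0.7,0,15,0],[0,-1.32,0,0.8,0,16.5,0],[0,-1.44,0,0.8,0,17.2,0]]'
```

```text
time_s: 15.12
eef_pos: [0.4514, 0.0782, 0.1952]
orientation: [0.467, -0.468, 0.531, -0.53]
contact_force: [1.6, 0.2, 0.3]
finger_gap: 0.0867
```

```bash
python3 -m creep '[[0,-0.12,0,0,0,0,0],[0,-0.24,0,0,0,0,0],[0,-0.36,0,0,0,0,0],[0,-0.48,0,0,0,0,0],[0,-0.6,0,0,0,0,0],[0,-0.72,0,0,0,0,0],[0,-0.84,0,0,0,0,0],[0,-0.96,0,0,0,0,0],[0,-1.08,0,0,0,0,0],[0,-1.2,0,0,0,0,0],[0,-1.32,0,0,0,0,0],[0,-1.33,0,0,0,0,0]]'
python3 - <<'E'
from h import *
c=robot.read_camera("wrist"); s=robot.read_state(); print(s["eef_pos"],s["joint_positions"].round(2))
cv2.imwrite("pics/l.png",c["img"]); import pickle; pickle.dump(c,open("l.pkl","wb"))
a=cv2.imread("pics/i_wrist.png"); cv2.imwrite("pics/i_z2.png",cv2.resize(a[140:225,275:365],(635,600),interpolation=cv2.INTER_CUBIC))
E
```

```text
time_s: 16.12
eef_pos: [0.4516, 0.0803, 0.1954]
orientation: [-0.695, 0.695, -0.129, 0.128]
contact_force: [-0.4, -0.5, -0.4]
finger_gap: 0.0865
[0.45167812 0.08033739 0.19552685] [ 0.62  0.   -0.88  1.91 -0.    1.23  0.94]
```

View pics/l.png

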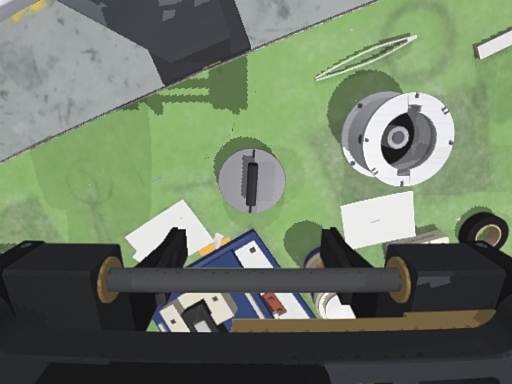

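View pics/i_z2.png

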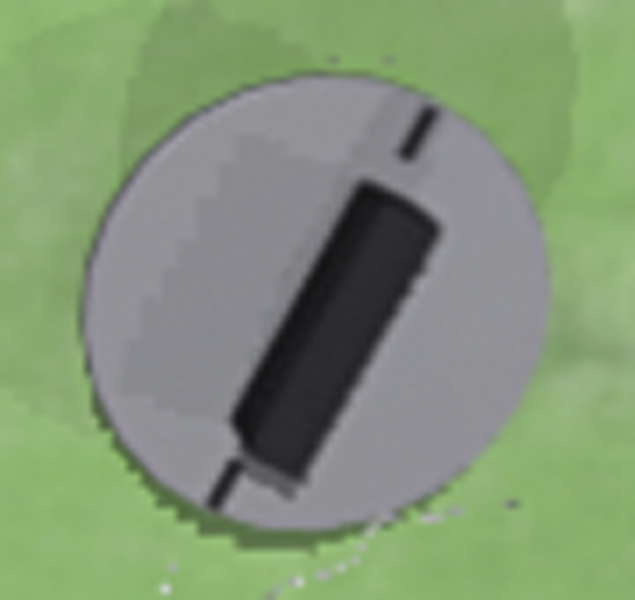

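```bash
python3 - <<'E'
import cv2
a=cv2.imread("pics/l.png"); cv2.imwrite("pics/l_z.png",cv2.resize(a[140:220,210:300],(675,600),interpolation=cv2.INTER_CUBIC))
E
python3 - <<'E'
from h import *; import pickle
c=pickle.load(open("i.pkl","rb"));k=90/635
def w(x,y,z): return onz(c,(275+x*k-.43,140+y*k-.43),z)
a,b=w(420,133,.026),w(226,483,.026); d=a-b; print(a,b,(a+b)/2,np.degrees(np.arctan2(d[1],d[0])))
pts=np.array([w(x,y,.026)[:2] for x,y in [(83,310),(110,200),(180,125),(260,85),(330,73),(430,97),(500,150),(548,290),(530,370),(480,450),(400,508),(310,531),(200,505)]])
A=np.c_[2*pts,np.ones(len(pts))];s=np.linalg.lstsq(A,(pts**2).sum(1),rcond=None)[0];print("circ",s[:2],np.sqrt(s[2]+s[:2]@s[:2]))
E
```

```text
[0.48549876 0.06147228 0.026     ] [0.42087782 0.09090574 0.026     ] [0.45318829 0.07618901 0.026     ] -24.488253798692764
circ [0.45375312 0.07730689] 0.04166970142317764
```

View pics/l_z.png

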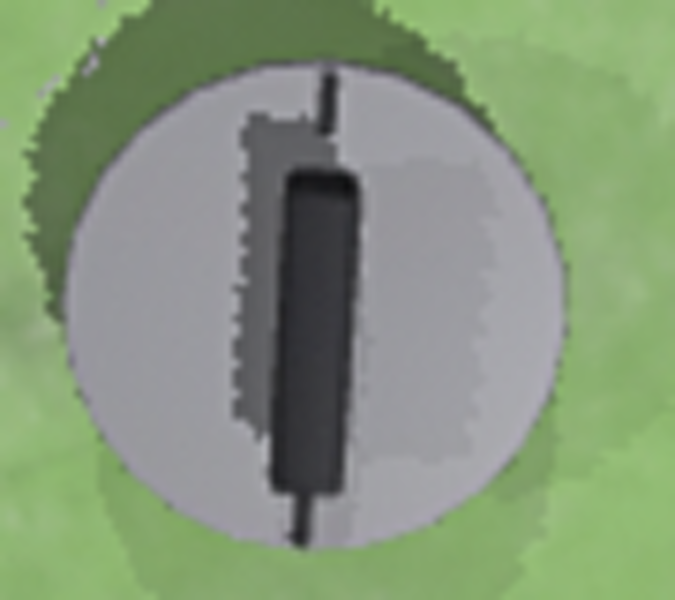

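```bash
python3 - <<'E'
from h import *; import pickle
c=pickle.load(open("l.pkl","rb"));k=90/675
def w(x,y,z): return onz(c,(210+x*k-.43,140+y*k-.43),z)
a,b=w(327,103,.026),w(301,522,.026); d=a-b; print(a,b,(a+b)/2,np.degrees(np.arctan2(-d[1],-d[0])))
pts=np.array([w(x,y,.026)[:2] for x,y in [(67,310),(80,225),(130,145),(200,90),(320,62),(440,98),(530,190),(567,300),(545,390),(480,480),(410,525),(310,548),(200,520),(100,420)]])
A=np.c_[2*pts,np.ones(len(pts))];s=np.linalg.lstsq(A,(pts**2).sum(1),rcond=None)[0];print("circ",s[:2],np.sqrt(s[2]+s[:2]@s[:2]))
T=rot(robot.read_state()["orientation"]); print(np.degrees(np.arctan2(T[1,2],T[0,2])))
ang=np.radians(-24.4+90)
print(yawrow([np.cos(ang),np.sin(ang)]),tool([*s[:2],.025]))
# pot check
kk=[onz(c,p,.066) for p in [(416,94)]]
E
```

```text
[0.42098703 0.09150946 0.026     ] [0.48615028 0.06188964 0.026     ] [0.45356866 0.07669955 0.026     ] -24.444070616430345
circ [0.45265186 0.07721172] 0.0409362449489488
68.73473608188645
[np.float64(-3.0868820685826397), np.float64(0.0547105850071533), np.float64(3.1963032385969465)] [ 0.23253154 17.05244412 -0.24764079]
```

```bash
python3 -m creep '[[0,0.05,0,0.25,3,-0.3,0.2],[0,0.055,0,0.25,6,-0.3,0.4],[0,0.055,0,0.25,9,-0.3,0.5],[0,0.055,0,0.25,12,-0.3,0.5],[0,0.055,0,0.25,14,-0.3,0.5],[0,0.055,0,0.25,14.5,-0.3,0.5],[0,0.055,0,0.25,14.5,-0.3,0.5],[0,0.055,0,0.25,14.5,-0.3,0.5]]'
python3 - <<'E'
from h import *
ang=np.radians(-24.4+90)
c=robot.read_camera("wrist");cv2.imwrite("pics/m.png",c["img"])
print(yawrow([np.cos(ang),np.sin(ang)])[1],tool([.4535,.077,.030]))
E
```

```text
time_s: 16.83
eef_pos: [0.4538, 0.0771, 0.0522]
orientation: [0.691, -0.691, 0.15, -0.15]
contact_force: [0.5, 0.6, 1.4]
finger_gap: 0.0459
-0.0012463681889374276 [-0.07687335  2.27160381 -0.04474235]
```

View pics/m.png

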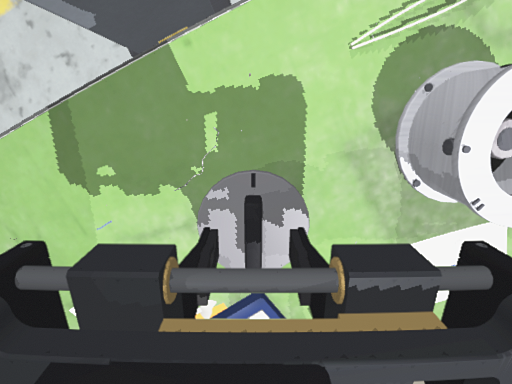

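```bash
python3 -m creep '[[0,0,0,-0.05,1,0,0.5],[0,0,0,-0.05,1.8,0,0.5],[0,0,0,-0.05,2.1,0,0.5],[0,0,0,-0.05,2.1,0,0.5],[0,0,0,-0.05,2.1,0,0.5]]' 30
```

```text
time_s: 17.3
eef_pos: [0.4529, 0.0771, 0.0304]
orientation: [0.691, -0.691, 0.15, -0.149]
contact_force: [0.0, 0.2, -0.1]
finger_gap: 0.0431
```

```bash
python3 -m creep '[[0,0,0,0,0,0,1],[0,0,0,0,0,0,1],[0,0,0,0,0,0,1],[0,0,0,0,0,0,1],[0,0,0,0,0,0,1],[0,0,0,0,0,0,1],[0,0,0,0,0,0,1],[0,0,0,0,0,0,1]]' 30
python3 -m creep '[[0,0,0,0,-1,0,1],[0,0,0,0,-3,0,1],[0,0,0,0,-6,0,1],[0,0,0,0,-9,0,1],[0,0,0,0,-11,0,1],[0,0,0,0,-11,0,1],[0,0,0,0,-11,0,1]]' 30
python3 - <<'E'
from h import *
ang=np.radians(-22.3+90)
c=robot.read_camera("wrist");cv2.imwrite("pics/n.png",c["img"])
print(yawrow([np.cos(ang),np.sin(ang)])[1],tool([.461,.2522,.14]))
E
```

```text
time_s: 17.97
eef_pos: [0.4532, 0.077, 0.0306]
orientation: [0.691, -0.691, 0.149, -0.149]
contact_force: [-0.0, -1.1, 0.6]
finger_gap: 0.012
time_s: 18.55
eef_pos: [0.4538, 0.077, 0.1419]
orientation: [-0.691, 0.691, -0.149, 0.15]
contact_force: [-0.1, -0.4, -0.9]
finger_gap: 0.0116
-0.036777533838211036 [-6.51625752  0.06078371 16.30240062]
```

View pics/n.png

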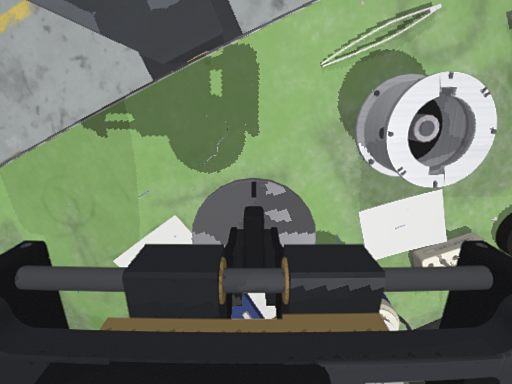

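```bash
python3 -m creep '[[0,0,0,-1.3,0,3.2,1],[0,0,0,-2.6,0,6.5,1],[0,-0.01,0,-3.9,0,9.7,1],[0,-0.02,0,-5.2,0,13,1],[0,-0.03,0,-6.2,0,15.5,1],[0,-0.037,0,-6.5,0,16.3,1],[0,-0.037,0,-6.5,0,16.3,1],[0,-0.037,0,-6.5,0,16.3,1],[0,-0.037,0,-6.5,0,16.3,1]]' 30
python3 - <<'E'
from h import *
ang=np.radians(-22.3+90)
c=robot.read_camera("wrist");cv2.imwrite("pics/o.png",c["img"])
import pickle; pickle.dump(c,open("o.pkl","wb"))
print(yawrow([np.cos(ang),np.sin(ang)])[1],tool([.461,.2522,.105]))
print(robot.read_state()["joint_positions"].round(2))
E
```

```text
time_s: 19.35
eef_pos: [0.4611, 0.2506, 0.1398]
orientation: [-0.693, 0.694, -0.138, 0.137]
contact_force: [0.4, 0.4, -0.1]
finger_gap: 0.0118
-0.001720416655793428 [-0.09639491  3.4997711   0.15915309]
[ 0.29  0.28 -0.99  1.83  0.25  1.17  0.4 ]
```

View pics/o.png

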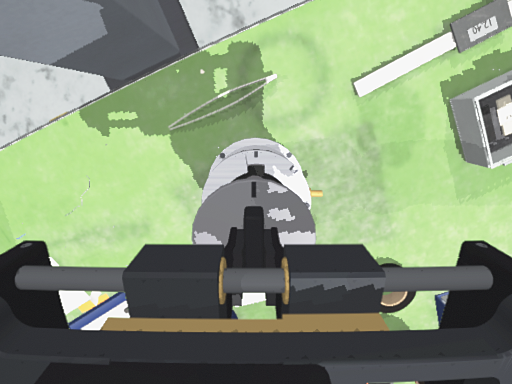

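```bash
python3 -m creep '[[0,0,0,-0.1,1.5,0.15,1],[0,0,0,-0.1,3,0.15,1],[0,0,0,-0.1,3.5,0.15,1],[0,0,0,-0.1,3.5,0.15,1],[0,0,0,-0.1,3.5,0.15,1]]' 30
python3 - <<'E'
from h import *
ang=np.radians(-22.3+90)
c=robot.read_camera("wrist")
print(yawrow([np.cos(ang),np.sin(ang)])[1],tool([.461,.2522,.105]))
E
```

```text
time_s: 19.82
eef_pos: [0.461, 0.2533, 0.1058]
orientation: [-0.694, 0.694, -0.137, 0.137]
contact_force: [1.2, 0.3, -1.0]
finger_gap: 0.0114
-0.0004035944861468493 [ 0.0311773   0.12531875 -0.15237   ]
```

```bash
python3 -m creep '[[0,0,0,0,0.4,-0.1,1],[0,0,0,0,0.8,-0.1,1],[0,0,0,0,1.2,-0.1,1],[0,0,0,0,1.5,-0.1,1],[0,0,0,0,1.5,-0.1,1]]' 30
python3 - <<'E'
from h import *
c=robot.read_camera("wrist");cv2.imwrite("pics/p.png",c["img"]); print(tool([.461,.2522,.0766]),robot.read_state()["contact_force"])
E
```

```text
time_s: 20.28
eef_pos: [0.4601, 0.2529, 0.0898]
orientation: [-0.694, 0.694, -0.137, 0.136]
contact_force: [-0.1, -0.7, -0.9]
finger_gap: 0.0116
[ 0.11118621  1.35817661 -0.05153113] [ 0.05971131 -0.23755883 -0.81900453]
```

View pics/p.png

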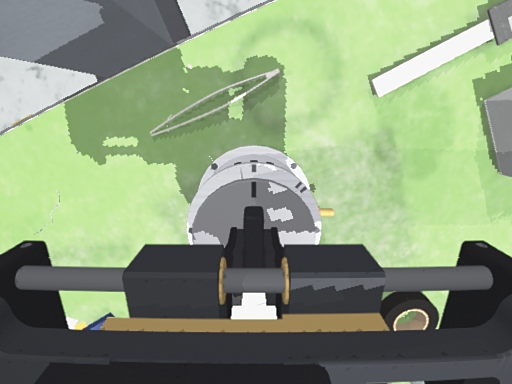

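```bash
python3 -m creep '[[0,0,0,0.05,0.3,-0.05,1],[0,0,0,0.05,0.6,-0.05,1],[0,0,0,0.05,0.9,-0.05,1],[0,0,0,0.05,0.9,-0.05,1]]' 30
python3 - <<'E'
from h import *
c=robot.read_camera("wrist"); s=robot.read_state(); print(tool([.461,.2522,.0766]),s["contact_force"],s["eef_pos"])
E
```

```text
time_s: 20.67
eef_pos: [0.4605, 0.2522, 0.0809]
orientation: [-0.694, 0.694, -0.137, 0.136]
contact_force: [-1.4, -0.5, -1.3]
finger_gap: 0.0116
[0.05412055 0.46002148 0.00197072] [-0.78489147  0.50033827  0.0372771 ] [0.46049476 0.25238752 0.08120053]
```

```bash
python3 -m creep '[[0,0,0,0.05,0.3,0,1],[0,0,0,0.05,0.5,0,1],[0,0,0,0.05,0.5,0,1],[0,0,0,0.05,0.5,0,1]]' 30
python3 - <<'E'
from h import *
c=robot.read_camera("wrist"); s=robot.read_state(); print(tool([.461,.2522,.0766]),s["contact_force"],s["eef_pos"],s["moment"])
cv2.imwrite("pics/q.png",c["img"])
E
```

```text
time_s: 21.05
eef_pos: [0.4613, 0.2524, 0.0767]
orientation: [0.694, -0.694, 0.137, -0.137]
contact_force: [-0.8, -0.1, 2.3]
finger_gap: 0.0114
[-0.02387799  0.0072899  -0.02885241] [-0.10800774  0.03694211  2.02355058] [0.46133031 0.25237647 0.07667301] [ 0.02086659 -0.06431915  0.0108726 ]
```

View pics/q.png

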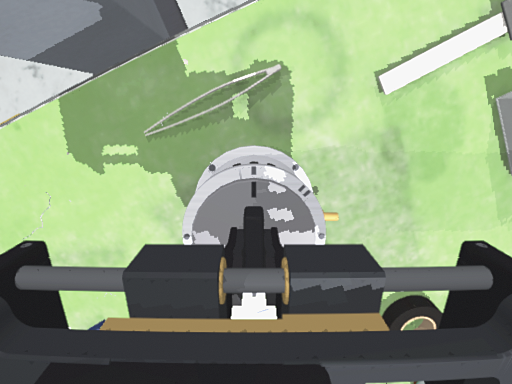

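```bash
python3 -m creep '[[0,0.06,0,0,-0.05,0,1],[0,0.12,0,0,-0.05,0,1],[0,0.18,0,0,-0.05,0,1],[0,0.24,0,0,-0.05,0,1],[0,0.3,0,0,-0.05,0,1],[0,0.35,0,0,-0.05,0,1],[0,0.4,0,0,-0.05,0,1],[0,0.4,0,0,-0.05,0,1]]' 35
python3 - <<'E'
from h import *
c=robot.read_camera("wrist"); s=robot.read_state(); print(tool([.461,.2522,.0766]),s["contact_force"],s["eef_pos"],s["moment"],s["finger_gap"])
ang=np.radians(22.8);print(yawrow([np.cos(ang),np.sin(ang)])[1])
cv2.imwrite("pics/r.png",c["img"])
E
```

```text
time_s: 21.77
eef_pos: [0.4612, 0.2525, 0.077]
orientation: [0.653, -0.652, 0.272, -0.272]
contact_force: [-0.0, 0.8, -1.1]
finger_gap: 0.0118
[-0.00106048  0.04136616 -0.02995582] [ 0.30602663  0.81855602 -0.74683167] [0.46121975 0.25240371 0.07701373] [ 0.13803724 -0.2141939   0.05279287] 0.011702569091286785
0.38498000701173984
```

View pics/r.png

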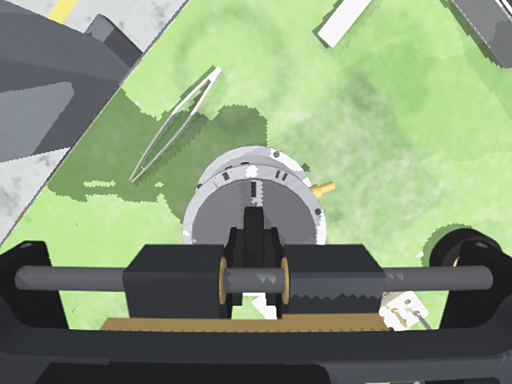

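Lid line (253,188) sits midway between the entry rib (227,175) and hold ribs (281,175). Continue the second half.

```bash
python3 -m creep '[[0,0.06,0,0,0,0,1],[0,0.12,0,0,0,0,1],[0,0.18,0,0,0,0,1],[0,0.24,0,0,0,0,1],[0,0.3,0,0,0,0,1],[0,0.35,0,0,0,0,1],[0,0.39,0,0,0,0,1],[0,0.39,0,0,0,0,1],[0,0.39,0,0,0,0,1],[0,0.39,0,0,0,0,1]]' 35
python3 - <<'E'
from h import *
c=robot.read_camera("wrist"); s=robot.read_state(); print(tool([.461,.2522,.0766]),s["contact_force"],s["eef_pos"],s["moment"],s["finger_gap"])
ang=np.radians(22.8);print(yawrow([np.cos(ang),np.sin(ang)])[1])
cv2.imwrite("pics/s.png",c["img"])
c=robot.read_camera("side"); cv2.imwrite("pics/s_side.png",cv2.resize(c["img"][120:340,180:350],(464,600),interpolation=cv2.INTER_CUBIC))
E
```

```text
time_s: 22.65
eef_pos: [0.4613, 0.2524, 0.0771]
orientation: [0.588, -0.588, 0.392, -0.392]
contact_force: [0.5, 1.7, -1.4]
finger_gap: 0.0116
[ 0.00713409  0.04823097 -0.03150382] [ 1.14803664  0.68394356 -1.29412071] [0.46126352 0.25238665 0.07708237] [ 0.19011118 -0.33847619  0.02543905] 0.011993018694586854
-0.0041661574956660605
```

View pics/s.png

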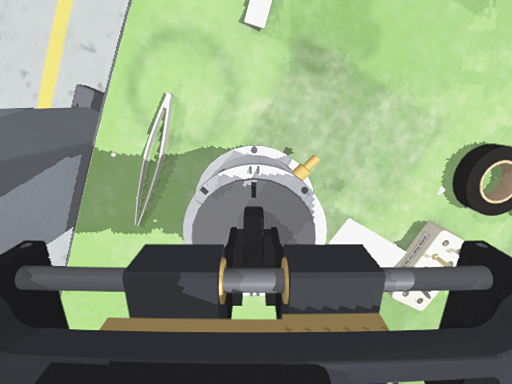

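View pics/s_side.png

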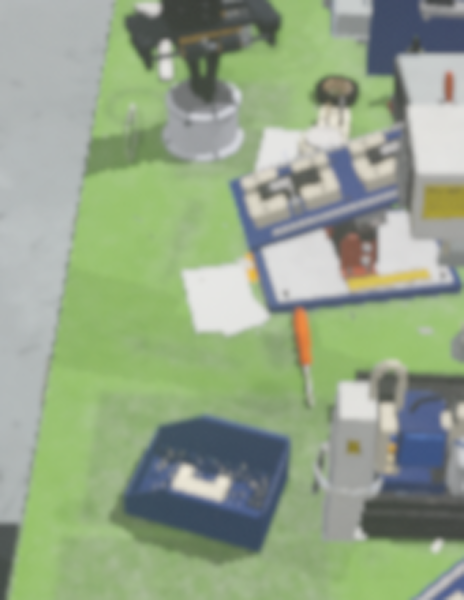

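```bash
python3 -m creep '[[0,0,0,0,0,0,1],[0,0,0,0,0,0,1],[0,0,0,0,0,0,1],[0,0,0,0,0,0,1]]' 35
python3 - <<'E'
from h import *
s=robot.read_state(); print(s["eef_pos"],np.abs(s["joint_velocities"]).max()); ang=np.radians(22.8);print(yawrow([np.cos(ang),np.sin(ang)])[1])
c=robot.read_camera("wrist"); cv2.imwrite("pics/t.png",cv2.resize(c["img"][140:260,170:340],(800,565)))
E
```

```text
time_s: 23.08
eef_pos: [0.4612, 0.2523, 0.0771]
orientation: [0.588, -0.588, 0.393, -0.393]
contact_force: [2.1, 0.3, -1.6]
finger_gap: 0.0115
[0.46122944 0.2522899  0.07709957] 0.0011460810622607868
-0.005794291082616307
```

View pics/t.png

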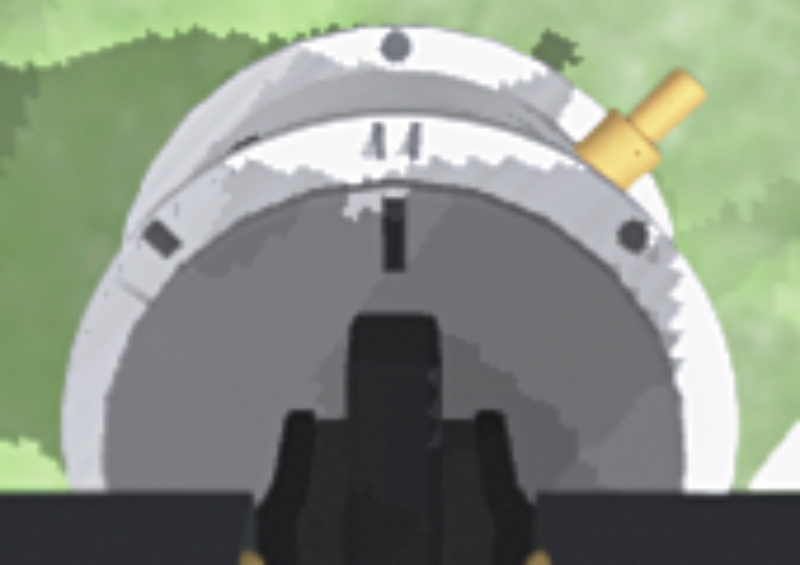

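The lid's mark (395,235) points between the hold ribs (378/413,140), with the entry rib and the stud on either side. The lid is seated and still.

```bash
python3 -c "
from cell import robot
print(robot.finish_job())"
```

```text
the job is handed in; nothing more can be done
None
```

The nest block is in the bin, the bush is in the pot, and the lid is seated and held at the hold mark. I handed the job in at about 23 s.

- **Spares:** the wrist pictures show the nest block lying flat in the bin and the bush standing near the centre of the pot.
- **Lid turn:** I turned the lid 45° clockwise. In the last picture its mark sits midway between the two hold ribs, and the tool yaw agrees to within 0.006 rad.
- **Lid hold:** it is still gripped with the grip set to 35 N, and the finger gap of 11.5 mm matches the 12 mm bar. The arm is still. The tool height (0.0771 m) puts the lid about 0.5 mm above fully down, within its play.
- **Bystanders:** I touched neither the screwdriver nor the tweezers, and saw no sign that either had moved. A second roll like the tape showed at the first wrist view, at about (0.43, -0.87); I took the one at about (0.645, 0.35) to be the tape and went near neither.
- **Not checked:** I had no reading of the shutter joint; that the lid is not locked follows from its angle. I did not measure the bin's position again after the nest went in.
- **Disagreements:** the measured tool position differed from the commanded one by 2–3 mm at times, and two estimates of the bush's position differed by 3 mm. I corrected the tool from its readings; the closing jaws took up the difference at the bush.

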